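# Book in returned deposit cups at the bakery counter

### The arm

A 6-joint arm with a two-finger parallel gripper is mounted at the origin on the work surface. World frame = base frame: x ahead of the robot, y to its left, z up, the work surface at z = 0. Lengths are in m, angles in rad, forces in N, time in s.
With the tool pointing down it reaches from about 0.375 to 0.75 m from the base axis. Payload 9 kg.
Tool frame: the origin (TCP) lies midway between the tips of the shut fingers; the grasp point (between the pads) lies 19 mm behind it (manip.pinch_z is the distance from the TCP to the grasp point, in m); z points along the fingers, y is the line along which they close (so a half turn about z gives the same grasp; the last joint's range is limited). The gripper opens to 85 mm and grips with 20 to 120 N. Pads are 22 mm wide; open, the fingers measure 114 mm over their backs; the gripper's body (76 mm by 85 mm) begins 54 mm behind the grasp point. The pads swing forward as they close: fully open they stand 13 mm farther back than shut.
Start: joints at [-1.382, 0.104, 0.097, 1.564, 0, 1.353], TCP at [0.237, -0.551, 0.231] pointing down, gripper open.
Joint ranges: [-2.99, 2.99], [-0.84, 1.86], [-1.1, 1.16], [-1.84, 2.11], [-1.51, 1.56], [-3.14, 3.14]. Speed limits (rad/s): [2.22, 2.22, 2.57, 3.14, 3.14, 3.14].

### API

Orientations are given as a unit quaternion [x, y, z, w].
In Python, from bench import telemetry, camera, manip gives the robot as it stands.
- The arm moves only by the tool apply_moves, never from a script. Its argument "targets" is a list of rows, each an object of numbers: "x", "y", "z": the shift along the tool's x, y, z in m; "rx", "ry", "rz": the turn, a rotation vector about the tool's x, y, z in degrees; "claw": the finger opening in m, from 0 to 0.0854. A call has 1 to 12 rows; each row shifts and turns the commanded pose from where the row before left it, along the tool's axes as they then stand; what a row does not reach is not made up. A row lasts 1/12 s, in which the tool goes at most 41.7 mm and 7.16 degrees, less where a joint would pass 70% of its speed; a pose out of reach is approached as far as the arm can. A call is refused whole if a number of a shift passes 0.0417 or a number of a turn 7.16, either way. A call with a gripper value outside its range is refused whole. The fingers move at their own pace and stop on an object; "grip_force" is the grip in N (left out, the last holds). Time passes only in rows, so rows that do not move let the fingers close. It gives the time, the measured TCP pose, the force, the opening and the grip force at its end, in the units of the state.
- telemetry.state(): the state, without advancing time (a new reading comes with each control period).
- camera(name): name is "side" or "top" or "wrist"; returns a dict with "image" (480x640x3 uint8, red, green, blue), "camera_matrix" (3x3 intrinsics, pixels), "dist_coeffs" ([k1, k2, p1, p2, k3] as OpenCV has them; the pictures are not rectified), "R" (3x3) and "t" (3): a world point X has camera coordinates R X + t; the wrist camera has in their place "mount" (4x4, takes a point from camera to tool coordinates, whose origin is the TCP and whose axes are the flange's). Camera axes: x right, y down, z forward; pixel columns grow to the right and rows downward; lengths in m; the calibration is good to about 2 mm. A picture is of the moment at which its call begins: read the wrist's pose just before it. There is no depth.
- manip.finish_job(): hands the job in; it is judged then, once.
The state is a dict: "time_s": time; "joint_pos": joint angles; "joint_velocities": joint speeds; "effort": joint torques, N m; "ee_pos": TCP position; "ee_rot": TCP orientation; "wrist_force": force on the tool from outside, world axes, zero at the start; "moment": the same for the moment, N m; "width": opening from 0.0 (shut) to 1.0 (fully open); "grasp_force": force on a finger pad.
Only numpy, scipy, OpenCV 4.12 (cv2) and the standard library are available. Lean on these libraries where they do the work, as an engineer would, in place of code of your own. Each camera call takes 0.05 s, during which the arm holds its last target. There are 200 camera calls.

### The job

Two reusable cups have come back: nest one fully down inside the other so they stand upright on the counter as one stack, and let go of them. Then draw the hand scanner up out of its stand, tip its nose down by at least 45 degrees and aim its window at the middle of the barcode on the green cup card, from about 10 cm away. Finish while still holding the scanner there, steady and touching nothing else; do not knock a cup over and leave the loaf, its board, the jam jar and the payment terminal where they are.

Things in the scene. Friction and masses are not known exactly. Their poses are not given: they have to be found in the camera images.
- cup_a: Green plastic cup without handle, 70 g, tapered: outside diameter 40 mm at the foot, 62 mm at the rim, 81 mm tall, wall 2.5 mm. Origin: centre of the underside; z along the axis to the open mouth. Stands upright at the start. cup_a and cup_b are alike, either may go into the other; ribs inside carry the nested cup 33 mm higher.
- cup_b: The second green cup, the same in every way as cup_a; same origin and axes.
- stand: Scanner stand, fixed to the counter: black foot plate 125 (x) x 100 (y) x 14 mm with a grey upright pocket in its middle, 42 (x) x 36 (y) mm inside, walls 4 mm, rim 64 mm above the counter. Origin: centre of the underside; z up. It turns about z from start to start.
- stand_pocket (a point): Centre of the pocket's floor, 14 mm above the counter; the pocket is 50 mm deep from its rim down to here.
- scanner: Grey pistol-shaped hand scanner, 180 g, standing loosely in the pocket (3 mm play a side), handle down, yaw as the stand, nose roughly to the robot. Origin: centre of the handle foot; +z up through the handle; -x: where the nose looks. Handle 36 (x) x 30 (y), z 0 to 110 mm. Head: flat sides 56 apart (y), x -75 to 35, z 107 to 151; nose collar 62 wide at x -74 to -60. Mass centre x -11, z 94.
- scanner_head (a point): Point inside the head straight above the handle (x 0, y 0, z 129 mm in the scanner's frame); the head is 56 mm wide here and its top lies 22 mm higher.
- scanner_window (a point): Centre of the red window in the nose (x -75, z 129 mm in the scanner's frame); the scanner looks out of it along its own -x.
- scanner_aim (a point): Point in the air 100 mm straight in front of the window (x -175, z 129 mm in the scanner's frame): the best reading distance. The scanner reads codes turned either way, so only aim, distance and tilt matter.
- card_cup: Flat laminated card with a green border and a green cup picture, 105 x 105 x 2 mm, fixed on the counter. Origin: centre of its underside; z up; the code is on its -x half, the cup picture on its +x half. It may be the left or the right one of the two cards.
- card_cup_code (a point): Middle of the black barcode (36 x 68 mm) on the green cup card, on its upper face (x -18 mm in the card's frame).
- card_roll: The other card, the same but with an orange border and a brown roll picture: not the one to scan. Fixed.
- jar: Bystander: jam jar, 68 mm diameter, 90 mm tall, red cap. Origin: centre of the underside.
- terminal: Bystander: black payment terminal lying on the counter, 165 x 78 x 32 mm. Origin: centre of the underside.
- board: Bystander: wooden bread board 160 x 220 x 16 mm. Origin: centre of the underside.
- loaf: Bystander: round brown loaf, 140 mm diameter, 75 mm tall, on the board. Origin: centre of the underside.
Things that resemble listed ones, but are neither listed nor needed, are in the scene too. What is shaped like the scanner but white is not meant. Leave any turquoise look-alike of the card_roll alone.

How it is judged:
By the outcome, as a careful person would: the job done as asked, in the order asked, and still so for the second after the job is handed in, while the arm keeps its last pose, push and grip.
It also fails if it takes over 48 s, if anything falls off the work surface, if the arm or the gripper's body presses on something with over 40 N, if the wrist force passes 120 N, or if a joint passes its speed limit or range.

## Working session

There is one attempt and no reset: what is moved stays moved. The work goes in short steps, Python scripts to look and compute and a tool call to move; the robot and the scene stay as the last step left them, time stands still between calls to the robot, and variables do not carry over. Pictures are saved under pics/ and viewed, at most 10 in all, crops included, and the job is handed in when it is done.

Besides the shell and the picture viewer there is one more tool, called after ">>>" as name(argument=value, ...), one argument or row to a line, values as JSON. apply_moves: Moves the arm, as the interface text tells. Its arguments: {"type":"object","properties":{"targets":{"type":"array"},"grip_force":{"type":"number"}},"required":["targets"]}

```bash
ls; mkdir -p pics
cat > h.py <<'E'
import numpy as np,cv2,pickle
from scipy.spatial.transform import Rotation as Ro
from bench import telemetry,camera,manip
def grab(n):
    s=telemetry.state(); c=camera(n)
    if 'mount' in c:
        T=np.eye(4);T[:3,:3]=Ro.from_quat(s['ee_rot']).as_matrix();T[:3,3]=s['ee_pos']
        C=T@np.array(c['mount']); c['R']=C[:3,:3].T; c['t']=-c['R']@C[:3,3]
    c={k:np.array(v) for k,v in c.items()}
    pickle.dump(c,open(f'{n}.pkl','wb')); return c
def load(n): return pickle.load(open(f'{n}.pkl','rb'))
def ray(c,p):
    u=cv2.undistortPoints(np.float64(p).reshape(-1,1,2),c['camera_matrix'],c['dist_coeffs']).reshape(-1,2)
    d=np.c_[u,np.ones(len(u))]@c['R']; return -c['R'].T@c['t'].ravel(),d
def onz(c,p,z):
    o,d=ray(c,p); return o+d*((z-o[2])/d[:,2])[:,None]
def proj(c,X):
    return cv2.projectPoints(np.float64(X).reshape(-1,1,3),cv2.Rodrigues(c['R'])[0],c['t'].ravel(),c['camera_matrix'],c['dist_coeffs'])[0].reshape(-1,2)
def save(n,im): cv2.imwrite('pics/'+n,cv2.cvtColor(im,cv2.COLOR_RGB2BGR))
E
python3 - <<'E'
from h import *
for n in('top','side','wrist'):
    c=grab(n); save(n+'0.png',c['image']); print(n,-c['R'].T@c['t'].ravel())
print(telemetry.state(),manip.pinch_z)
E
```

```text
pics
top [ 0.44644211 -0.02754552  1.44987309]
side [0.02327349 0.81692721 0.84460786]
wrist [ 0.31555082 -0.51732665  0.37390401]
{'time_s': 0.15, 'joint_pos': array([-1.38168201e+00,  1.04572889e-01,  9.66658893e-02,  1.56389670e+00,
       -2.02212774e-06,  1.35313517e+00]), 'joint_velocities': array([-0.00046273, -0.00176531,  0.00051434,  0.00242394, -0.00062278,
       -0.0010418 ]), 'effort': array([ 3.80878089e-03, -5.57354808e+01,  5.04008675e+01,  1.23800299e-02,
       -2.82357123e-04,  1.00678812e-05]), 'ee_pos': array([ 0.23737215, -0.55078034,  0.23070455]), 'ee_rot': array([ 9.79387792e-01,  2.01988365e-01,  6.17813055e-06, -5.03650093e-04]), 'wrist_force': array([ 0.36683821, -0.37589367,  0.66913418]), 'moment': array([ 0.01939736, -0.04044705, -0.02914032]), 'grasp_force': 0.0, 'width': 0.9991605852088328} 0.0187
```

View pics/top0.png

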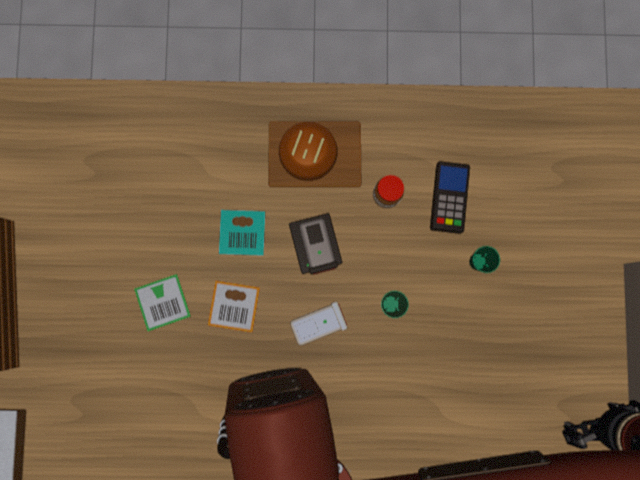

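View pics/side0.png

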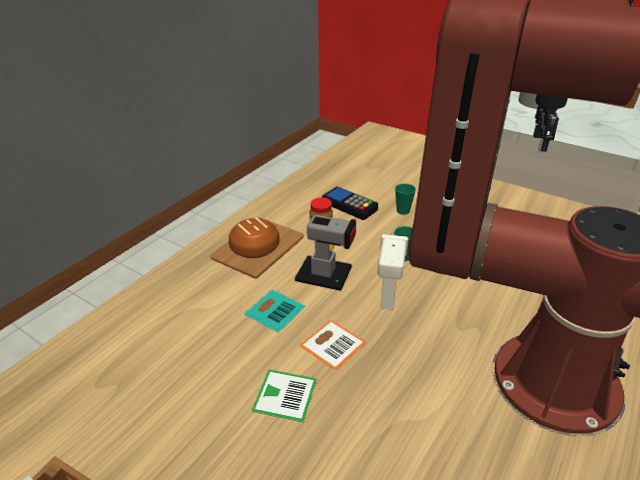

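The top view shows these:
- **Cards:** green-bordered with green cup (162,303), orange-bordered roll (233,306) and a turquoise look-alike (243,232). The green one fits.
- **Scanners:** grey in the black stand (316,243) and a white look-alike (320,325). The grey one is meant.
- **Cups:** (395,304) and (485,260).

I'll measure these and confirm them in one enlarged crop.

```bash
cat > m.py <<'E'
from h import *
c=load('top'); im=c['image']; hsv=cv2.cvtColor(im,cv2.COLOR_RGB2HSV)
def comps(mask,roi,amin=40):
    m=np.zeros_like(mask); x0,y0,x1,y1=roi; m[y0:y1,x0:x1]=mask[y0:y1,x0:x1]
    return [k for k in cv2.findContours(m,cv2.RETR_EXTERNAL,cv2.CHAIN_APPROX_NONE)[0] if cv2.contourArea(k)>amin]
g=cv2.inRange(hsv,(45,80,20),(88,255,255))
def rect3(k,z):
    P=onz(c,k.reshape(-1,2),z); r=cv2.minAreaRect(np.float32(P[:,:2]*1000)); return np.round(r[0],1),np.round(r[1],1),round(r[2],1)
for k in comps(g,(120,260,200,345)): print('card',rect3(k,.002))
bl=cv2.inRange(hsv,(0,0,0),(180,255,90))
for k in comps(bl,(142,285,186,325),100): print('code?',rect3(k,.002))
for k in comps(g,(370,230,510,330)):
    (x,y),r=cv2.minEnclosingCircle(k); print('cup px',x,y,r)
    P=onz(c,k.reshape(-1,2),.081); q=cv2.minEnclosingCircle(np.float32(P[:,:2]*1000)); print('  rim',q)
for k in comps(bl,(280,200,350,285),200): print('stand',rect3(k,.014), cv2.minAreaRect(k))
big=cv2.resize(im[195:350,130:510],None,fx=2.1,fy=2.1,interpolation=cv2.INTER_CUBIC)
save('crop1.png',big)
E
python3 m.py
```

```text
card (array([443.2, 334.8]), array([104.1, 104.4]), 20.2)
cup px 394.24359130859375 304.24359130859375 13.797745704650879
  rim ((445.2582092285156, -196.20663452148438), 30.237102508544922)
cup px 484.5 259.25 14.977166175842285
  rim ((547.6821899414062, -396.9407958984375), 33.65908432006836)
stand (array([581.8, -20.3]), array([131.9, 100.3]), 14.9) ((315.5882568359375, 244.3529052734375), (56.26826858520508, 43.17134475708008), 75.96376037597656)
```

View pics/crop1.png

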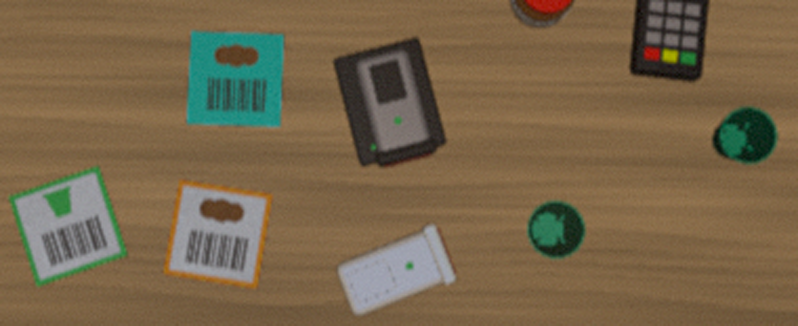

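The crop confirms it: the green-bordered card with the green cup is at left (68,227), the code being its lower-right part, so its yaw is about +19°. The grey scanner in the black stand is at (390,100) with its nose down toward the robot, and the cups are at (556,230) and (748,135). I'll move above the far cup and refine from the wrist camera.

>>> apply_moves(
  targets=[
    {"x": 0.034,"y": -0.0018,"z": 0.004,"claw": 0.085},
    {"x": 0.034,"y": -0.0018,"z": 0.004},
    {"x": 0.034,"y": -0.0018,"z": 0.004},
    {"x": 0.034,"y": -0.0018,"z": 0.004},
    {"x": 0.034,"y": -0.0018,"z": 0.004},
    {"x": 0.034,"y": -0.0018,"z": 0.004},
    {"x": 0.034,"y": -0.0018,"z": 0.004},
    {"x": 0.034,"y": -0.0018,"z": 0.004},
    {"x": 0.034,"y": -0.0018,"z": 0.004},
    {"x": 0.034,"y": -0.0018,"z": 0.004},
    {},
    {},
  ],
  grip_force=25,
)

```text
validation failed for argument at $.ta...
```

```bash
cat > w.py <<'E'
from h import *
s=telemetry.state(); print(s['time_s'],s['ee_pos'],s['width'],s['joint_pos'])
for n in('wrist','top','side'):
    c=grab(n); im=c['image']; hsv=cv2.cvtColor(im,cv2.COLOR_RGB2HSV)
    m=cv2.inRange(hsv,(45,80,20),(88,255,255))
    for k in cv2.findContours(m,cv2.RETR_EXTERNAL,cv2.CHAIN_APPROX_NONE)[0]:
        if cv2.contourArea(k)<60: continue
        h=cv2.convexHull(k).reshape(-1,2)
        P=onz(c,h,.081); q=cv2.minEnclosingCircle(np.float32(P[:,:2]*1000))
        x,y,w_,h_=cv2.boundingRect(k)
        print(n,(x,y,w_,h_),cv2.contourArea(k),np.round(q[0],1),round(q[1],1))
    save(n+'1.png',im)
E
python3 w.py
```

```text
0.15 [ 0.23737215 -0.55078034  0.23070455] 0.9991605852088328 [-1.38168201e+00  1.04572889e-01  9.66658893e-02  1.56389670e+00
 -2.02212774e-06  1.35313517e+00]
top (381, 291, 28, 27) 535.0 [ 445.2 -196.3] 30.2
top (134, 274, 56, 57) 1951.5 [444.1 315.7] 68.2
top (470, 246, 30, 27) 569.5 [ 547.4 -397.2] 33.8
top (219, 210, 46, 45) 1862.5 [600.6 144.8] 67.5
side (252, 369, 65, 53) 2193.0 [404.3 378.6] 66.2
side (245, 290, 60, 42) 1288.0 [554.7 215.7] 64.4
side (394, 226, 18, 35) 152.0 [ 428.3 -157.7] 73.0
side (395, 184, 21, 31) 434.0 [ 518.8 -352.2] 83.8
```

View pics/wrist1.png

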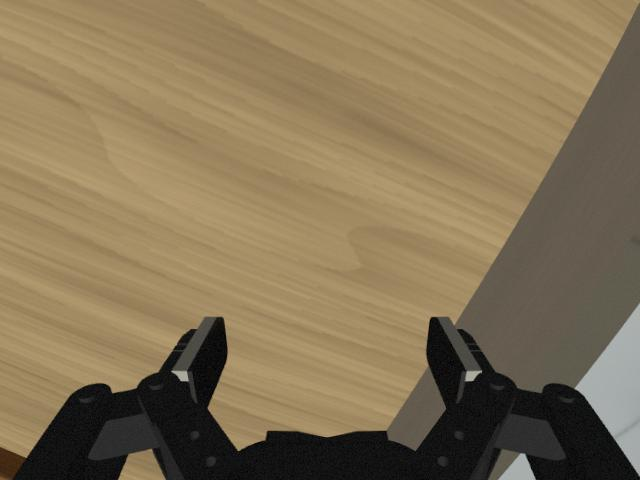

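The picture shows only counter and the open fingers (pads at 215,350 and 440,350), because the move call was rejected, probably over the empty rows. I'll resend it with full rows.

>>> apply_moves(
  targets=[
    {"x": 0.034,"y": -0.0018,"z": 0.004,"rx": 0,"ry": 0,"rz": 0,"claw": 0.085},
    {"x": 0.034,"y": -0.0018,"z": 0.004,"rx": 0,"ry": 0,"rz": 0,"claw": 0.085},
    {"x": 0.034,"y": -0.0018,"z": 0.004,"rx": 0,"ry": 0,"rz": 0,"claw": 0.085},
    {"x": 0.034,"y": -0.0018,"z": 0.004,"rx": 0,"ry": 0,"rz": 0,"claw": 0.085},
    {"x": 0.034,"y": -0.0018,"z": 0.004,"rx": 0,"ry": 0,"rz": 0,"claw": 0.085},
    {"x": 0.034,"y": -0.0018,"z": 0.004,"rx": 0,"ry": 0,"rz": 0,"claw": 0.085},
    {"x": 0.034,"y": -0.0018,"z": 0.004,"rx": 0,"ry": 0,"rz": 0,"claw": 0.085},
    {"x": 0.034,"y": -0.0018,"z": 0.004,"rx": 0,"ry": 0,"rz": 0,"claw": 0.085},
    {"x": 0.034,"y": -0.0018,"z": 0.004,"rx": 0,"ry": 0,"rz": 0,"claw": 0.085},
    {"x": 0.034,"y": -0.0018,"z": 0.004,"rx": 0,"ry": 0,"rz": 0,"claw": 0.085},
    {"x": 0,"y": 0,"z": 0,"rx": 0,"ry": 0,"rz": 0,"claw": 0.085},
  ],
  grip_force=25,
)

```text
time_s: 1.22
ee_pos: [0.5466, -0.3962, 0.1897]
ee_rot: [0.979, 0.204, 0.0, -0.001]
wrist_force: [-0.1, 0.3, -0.8]
width: 0.994
grasp_force: 0.0
```

```bash
python3 w.py
```

```text
1.2167 [ 0.5465932  -0.39618415  0.18968071] 0.993640254704737 [-8.21103727e-01  3.35239328e-01  2.83638189e-01  1.52053147e+00
  1.60011788e-03  1.90914588e+00]
wrist (13, 216, 111, 77) 5510.5 [ 462.7 -212.9] 51.8
wrist (296, 197, 83, 84) 5053.0 [ 551.7 -402.6] 32.7
wrist (307, 88, 25, 25) 323.5 [ 635.8 -352.2] 8.3
top (381, 291, 28, 27) 534.0 [ 445.4 -196.4] 30.3
top (134, 274, 56, 57) 1951.5 [444.1 315.7] 68.2
top (470, 246, 27, 19) 229.0 [ 550.7 -393.9] 32.8
top (219, 210, 46, 45) 1859.5 [600.6 144.8] 67.5
side (252, 369, 64, 53) 2191.0 [404.3 378.6] 66.2
side (245, 290, 60, 42) 1286.0 [554.7 215.7] 64.4
side (394, 227, 16, 34) 140.5 [ 423.8 -158.1] 71.4
side (396, 184, 14, 31) 337.5 [ 518.9 -352.1] 83.3
```

View pics/wrist1.png

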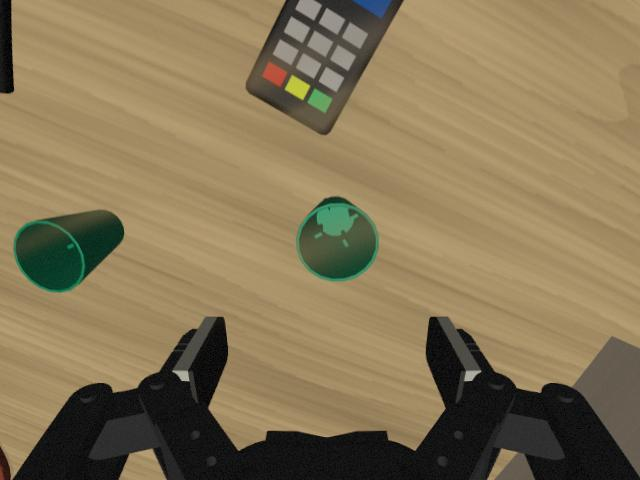

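The wrist view shows the far cup's rim circle centred at (338,242), spanning columns 297–379 and down to row 281. The other cup's rim is an ellipse at about (49,257). I'll cast the rim points onto z = 81 mm.

Run:
```python
from h import *
c=load('wrist'); im=c['image']; hsv=cv2.cvtColor(im,cv2.COLOR_RGB2HSV)
# bright rim ring only
m=cv2.inRange(hsv,(60,80,120),(88,255,255))
for (cx,cy,r0,r1) in((338,242,33,47),(49,257,24,48)):
    y,x=np.nonzero(m); d=np.hypot(x-cx,y-cy); s=(d>r0)&(d<r1)
    P=onz(c,np.c_[x,y][s],.081)[:,:2]
    for _ in range(4):
        A=np.c_[2*P,np.ones(len(P))]; q=np.linalg.lstsq(A,(P**2).sum(1),rcond=None)[0]
        r=np.sqrt(q[2]+q[0]**2+q[1]**2); e=abs(np.hypot(*(P-q[:2]).T)-r); P=P[e<max(.0015,2*np.median(e))]
    print(q[:2],r,len(P),e.std())
t=load('top'); print(proj(t,[[.5517,-.4026,.081],[.447,-.197,.081]]))
```

```text
[ 0.54922604 -0.40358523] 0.02938298045522907 555 0.0003046781055269089
[ 0.44710994 -0.19857777] 0.02957255265955843 352 0.0002497170904556349
[[486.89743789 257.10117711]
 [394.70526616 303.29248088]]
```

>>> apply_moves(
  targets=[
    {"x": -0.0006,"y": 0.0078,"z": 0.02,"rx": 0,"ry": 0,"rz": 0,"claw": 0.085},
    {"x": 0,"y": 0,"z": 0.03,"rx": 0,"ry": 0,"rz": 0,"claw": 0.085},
    {"x": 0,"y": 0,"z": 0.03,"rx": 0,"ry": 0,"rz": 0,"claw": 0.085},
    {"x": 0,"y": 0,"z": 0.03,"rx": 0,"ry": 0,"rz": 0,"claw": 0.085},
    {"x": 0,"y": 0,"z": 0.027,"rx": 0,"ry": 0,"rz": 0,"claw": 0.085},
    {"x": 0,"y": 0,"z": 0,"rx": 0,"ry": 0,"rz": 0,"claw": 0.085},
    {"x": 0,"y": 0,"z": 0,"rx": 0,"ry": 0,"rz": 0,"claw": 0.05},
    {"x": 0,"y": 0,"z": 0,"rx": 0,"ry": 0,"rz": 0,"claw": 0.05},
    {"x": 0,"y": 0,"z": 0,"rx": 0,"ry": 0,"rz": 0,"claw": 0.05},
    {"x": 0,"y": 0,"z": 0,"rx": 0,"ry": 0,"rz": 0,"claw": 0.05},
    {"x": 0,"y": 0,"z": 0,"rx": 0,"ry": 0,"rz": 0,"claw": 0.05},
    {"x": 0,"y": 0,"z": 0,"rx": 0,"ry": 0,"rz": 0,"claw": 0.05},
  ],
  grip_force=25,
)

```text
time_s: 2.37
ee_pos: [0.5462, -0.4087, 0.0572]
ee_rot: [0.979, 0.202, 0.001, 0.002]
wrist_force: [-0.6, 0.7, 7.5]
width: 0.705
grasp_force: 27.6
```

>>> apply_moves(
  targets=[
    {"x": 0,"y": 0,"z": -0.005,"rx": 0,"ry": 0,"rz": 0,"claw": 0.05},
    {"x": 0,"y": 0,"z": -0.015,"rx": 0,"ry": 0,"rz": 0,"claw": 0.05},
    {"x": 0,"y": 0,"z": -0.025,"rx": 0,"ry": 0,"rz": 0,"claw": 0.05},
    {"x": 0,"y": 0,"z": -0.025,"rx": 0,"ry": 0,"rz": 0,"claw": 0.05},
    {"x": 0,"y": 0,"z": -0.025,"rx": 0,"ry": 0,"rz": 0,"claw": 0.05},
    {"x": 0,"y": 0,"z": -0.02,"rx": 0,"ry": 0,"rz": 0,"claw": 0.05},
    {"x": 0,"y": 0,"z": -0.01,"rx": 0,"ry": 0,"rz": 0,"claw": 0.05},
    {"x": 0,"y": 0,"z": 0,"rx": 0,"ry": 0,"rz": 0,"claw": 0.05},
    {"x": 0,"y": 0,"z": 0,"rx": 0,"ry": 0,"rz": 0,"claw": 0.05},
    {"x": 0,"y": 0,"z": 0,"rx": 0,"ry": 0,"rz": 0,"claw": 0.05},
  ],
  grip_force=25,
)

```text
time_s: 3.2
ee_pos: [0.5446, -0.4069, 0.1775]
ee_rot: [0.979, 0.202, -0.001, -0.001]
wrist_force: [-0.2, 0.3, -1.6]
width: 0.71
grasp_force: 27.4
```

```bash
python3 w.py
python3 - <<'E'
from h import *
im=load('wrist')['image']; b=load('side')['image']
o=np.hstack([cv2.resize(im,(400,300)),cv2.resize(b[130:280,330:530],(400,300))]); save('mix2.png',o)
print(telemetry.state()['ee_rot'],telemetry.state()['grasp_force'])
E
```

```text
3.2 [ 0.54461499 -0.40690422  0.17750731] 0.7095569731463276 [-8.33455384e-01  3.51361371e-01  2.81028342e-01  1.50268153e+00
 -4.78558763e-05  1.90135557e+00]
wrist (247, 252, 160, 148) 17274.0 [ 482.3 -434.2] 68.0
wrist (0, 208, 107, 84) 5672.5 [ 462.8 -216.1] 53.2
wrist (293, 78, 27, 25) 354.0 [ 635.5 -353.8] 8.2
top (381, 291, 28, 27) 533.0 [ 446.  -196.4] 30.1
top (134, 274, 56, 57) 1950.5 [444.1 315.7] 68.2
top (483, 240, 23, 21) 193.5 [ 567.8 -418.8] 33.8
top (219, 210, 46, 45) 1861.5 [600.6 144.8] 67.5
side (252, 369, 64, 53) 2194.0 [404.3 378.6] 66.2
side (245, 290, 60, 42) 1287.0 [554.7 215.7] 64.4
side (394, 226, 16, 35) 128.0 [ 428.3 -157.7] 73.0
side (398, 147, 11, 32) 218.5 [ 626.9 -551.4] 108.6
[ 9.79388947e-01  2.01979771e-01 -6.44733640e-04 -1.02314494e-03] 27.405241148080677
```

View pics/mix2.png

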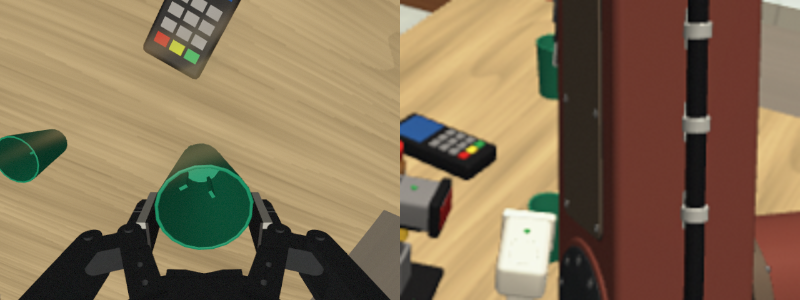

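The picture shows the cup held level in the fingers, its rim centred at about (325,330) in full wrist pixels. The other cup is at the left, untouched. I'll find the held rim's centre and height by matching its known radius.

Run:
```python
from h import *
c=load('wrist'); im=c['image']; hsv=cv2.cvtColor(im,cv2.COLOR_RGB2HSV)
m=cv2.inRange(hsv,(60,80,110),(88,255,255))
def fit(cx,cy,r0,r1,z):
    y,x=np.nonzero(m); d=np.hypot(x-cx,y-cy); s=(d>r0)&(d<r1)
    P=onz(c,np.c_[x,y][s],z)[:,:2]
    for _ in range(5):
        A=np.c_[2*P,np.ones(len(P))]; q=np.linalg.lstsq(A,(P**2).sum(1),rcond=None)[0]
        r=np.sqrt(q[2]+q[0]**2+q[1]**2); e=abs(np.hypot(*(P-q[:2]).T)-r); P=P[e<max(.0015,2*np.median(e))]
    return q[:2],r,len(P),e.std()
for z in(.195,.2,.203,.206,.21): print(z,fit(325,330,60,90,z))
q=fit(35,252,20,48,.081); print(q)
# foot: silhouette top edge of held cup
t=load('top');
```

```text
0.195 (array([ 0.54637933, -0.40606649]), np.float64(0.031215174177313256), 2274, np.float64(0.0003994995294337085))
0.2 (array([ 0.54943216, -0.40477876]), np.float64(0.02997625962980942), 2304, np.float64(0.0003937573135219063))
0.203 (array([ 0.55126137, -0.4040052 ]), np.float64(0.029230749296405432), 2311, np.float64(0.0003864148086190584))
0.206 (array([ 0.5530826 , -0.40322741]), np.float64(0.028486165020987865), 2326, np.float64(0.0003821172574447777))
0.21 (array([ 0.55552243, -0.40219129]), np.float64(0.02749201035332136), 2337, np.float64(0.0003730865511248094))
(array([ 0.44765901, -0.198452  ]), np.float64(0.029446144921718147), 414, np.float64(0.0003098149624311406))
```

>>> apply_moves(
  targets=[
    {"x": -0.0013,"y": -0.013,"z": 0,"rx": 0,"ry": 0,"rz": 0,"claw": 0.05},
    {"x": -0.0013,"y": -0.023,"z": 0,"rx": 0,"ry": 0,"rz": 0,"claw": 0.05},
    {"x": -0.0013,"y": -0.03,"z": 0,"rx": 0,"ry": 0,"rz": 0,"claw": 0.05},
    {"x": -0.0013,"y": -0.03,"z": 0,"rx": 0,"ry": 0,"rz": 0,"claw": 0.05},
    {"x": -0.0013,"y": -0.03,"z": 0,"rx": 0,"ry": 0,"rz": 0,"claw": 0.05},
    {"x": -0.0013,"y": -0.03,"z": 0,"rx": 0,"ry": 0,"rz": 0,"claw": 0.05},
    {"x": -0.0013,"y": -0.03,"z": 0,"rx": 0,"ry": 0,"rz": 0,"claw": 0.05},
    {"x": -0.0013,"y": -0.024,"z": 0,"rx": 0,"ry": 0,"rz": 0,"claw": 0.05},
    {"x": -0.0013,"y": -0.0138,"z": 0,"rx": 0,"ry": 0,"rz": 0,"claw": 0.05},
    {"x": -0.0015,"y": -0.006,"z": 0,"rx": 0,"ry": 0,"rz": 0,"claw": 0.05},
    {"x": 0,"y": 0,"z": 0,"rx": 0,"ry": 0,"rz": 0,"claw": 0.05},
    {"x": 0,"y": 0,"z": 0,"rx": 0,"ry": 0,"rz": 0,"claw": 0.05},
  ],
  grip_force=25,
)

```text
time_s: 4.35
ee_pos: [0.4422, -0.202, 0.1791]
ee_rot: [0.979, 0.202, 0.0, 0.0]
wrist_force: [0.3, -1.5, -0.6]
width: 0.704
grasp_force: 27.5
```

```bash
python3 w.py|head -12
python3 - <<'E'
from h import *
im=load('wrist')['image']; b=load('side')['image']; t=load('top')['image']
o=np.hstack([cv2.resize(im,(400,300)),cv2.resize(b[150:300,320:520],(400,300))])
save('mix3.png',o)
E
```

```text
4.35 [ 0.44220156 -0.20203873  0.17913433] 0.7037961192616375 [-6.98256657e-01 -2.51687305e-01 -3.37130538e-01  1.48493995e+00
 -2.32122456e-04  2.03658960e+00]
wrist (20, 227, 13, 14) 126.5 [363.5   8.4] 5.7
wrist (247, 192, 160, 208) 21321.5 [ 396.7 -218.8] 88.5
wrist (586, 68, 26, 26) 353.0 [ 618.6 -319.7] 9.0
top (381, 289, 21, 23) 168.5 [ 454.2 -191.1] 31.5
top (134, 274, 56, 57) 1949.5 [444.1 315.7] 68.2
top (219, 210, 46, 45) 1862.5 [600.6 144.8] 67.5
side (252, 369, 64, 53) 2191.0 [404.3 378.6] 66.2
side (245, 290, 60, 42) 1287.0 [554.7 215.7] 64.4
side (394, 227, 23, 34) 282.5 [ 423.8 -158.1] 71.4
side (398, 186, 24, 38) 425.0 [ 504.5 -328.3] 98.6
```

View pics/mix3.png

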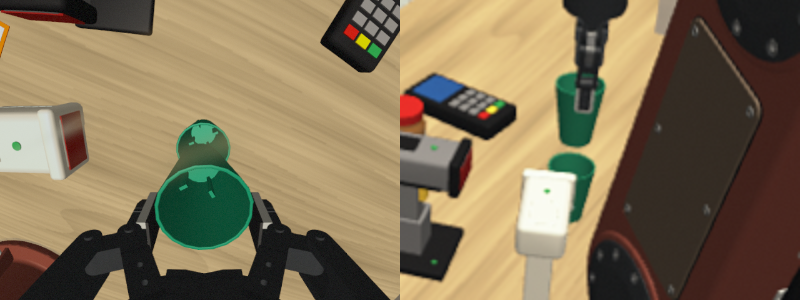

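The view shows the held cup (side crop 580,110) directly above the standing one (572,180). The terminal and white scanner are clear. I'll project the axis as a quick check.

Run:
```python
from h import *
for n in('side','wrist'):
    c=load(n); print(n,proj(c,[[.4483,-.1994,.203],[.4483,-.1994,.122],[.4474,-.1985,.081],[.4474,-.1985,0]]).round(1).tolist())
c=load('side');hsv=cv2.cvtColor(c['image'],cv2.COLOR_RGB2HSV); m=cv2.inRange(hsv,(60,80,20),(88,255,255))
for r in range(186,262,6):
    x=np.nonzero(m[r,385:440])[0]+385; print(r,x.min() if len(x) else 0,x.max() if len(x) else 0)
```

```text
side [[409.5, 191.3], [406.6, 218.7], [405.4, 232.1], [402.7, 256.6]]
wrist [[326.1, 335.8], [326.1, 259.7], [324.4, 239.2], [324.8, 211.9]]
186 411 414
192 398 421
198 399 420
204 399 418
210 400 417
216 400 415
222 404 411
228 397 412
234 395 416
240 408 415
246 408 413
252 407 411
258 405 409
```

>>> apply_moves(
  targets=[
    {"x": -0.0004,"y": -0.001,"z": 0.015,"rx": 0,"ry": 0,"rz": 0,"claw": 0.05},
    {"x": 0,"y": 0,"z": 0.015,"rx": 0,"ry": 0,"rz": 0,"claw": 0.05},
    {"x": 0,"y": 0,"z": 0.012,"rx": 0,"ry": 0,"rz": 0,"claw": 0.05},
    {"x": 0,"y": 0,"z": 0.012,"rx": 0,"ry": 0,"rz": 0,"claw": 0.05},
    {"x": 0,"y": 0,"z": 0.01,"rx": 0,"ry": 0,"rz": 0,"claw": 0.05},
    {"x": 0,"y": 0,"z": 0.009,"rx": 0,"ry": 0,"rz": 0,"claw": 0.05},
    {"x": 0,"y": 0,"z": 0.006,"rx": 0,"ry": 0,"rz": 0,"claw": 0.05},
    {"x": 0,"y": 0,"z": 0.004,"rx": 0,"ry": 0,"rz": 0,"claw": 0.05},
    {"x": 0,"y": 0,"z": 0.002,"rx": 0,"ry": 0,"rz": 0,"claw": 0.05},
    {"x": 0,"y": 0,"z": 0,"rx": 0,"ry": 0,"rz": 0,"claw": 0.05},
  ],
  grip_force=25,
)

```text
time_s: 5.33
ee_pos: [0.4416, -0.2011, 0.0946]
ee_rot: [0.979, 0.202, 0.0, 0.0]
wrist_force: [-0.1, -0.4, -1.0]
width: 0.702
grasp_force: 27.5
```

>>> apply_moves(
  targets=[
    {"x": 0,"y": 0,"z": 0.002,"rx": 0,"ry": 0,"rz": 0,"claw": 0.05},
    {"x": 0,"y": 0,"z": 0.002,"rx": 0,"ry": 0,"rz": 0,"claw": 0.05},
    {"x": 0,"y": 0,"z": 0.001,"rx": 0,"ry": 0,"rz": 0,"claw": 0.05},
    {"x": 0,"y": 0,"z": 0,"rx": 0,"ry": 0,"rz": 0,"claw": 0.05},
  ],
  grip_force=25,
)

```text
time_s: 5.67
ee_pos: [0.442, -0.2016, 0.0902]
ee_rot: [0.979, 0.202, 0.001, 0.001]
wrist_force: [1.0, -3.2, 3.8]
width: 0.702
grasp_force: 27.7
```

>>> apply_moves(
  targets=[
    {"x": 0,"y": 0,"z": 0.001,"rx": 0,"ry": 0,"rz": 0,"claw": 0.05},
    {"x": 0,"y": 0,"z": 0,"rx": 0,"ry": 0,"rz": 0,"claw": 0.065},
    {"x": 0,"y": 0,"z": 0,"rx": 0,"ry": 0,"rz": 0,"claw": 0.085},
    {"x": 0,"y": 0,"z": 0,"rx": 0,"ry": 0,"rz": 0,"claw": 0.085},
    {"x": 0,"y": 0,"z": 0,"rx": 0,"ry": 0,"rz": 0,"claw": 0.085},
    {"x": 0,"y": 0,"z": 0,"rx": 0,"ry": 0,"rz": 0,"claw": 0.085},
    {"x": 0,"y": 0,"z": -0.015,"rx": 0,"ry": 0,"rz": 0,"claw": 0.085},
    {"x": 0,"y": 0,"z": -0.03,"rx": 0,"ry": 0,"rz": 0,"claw": 0.085},
    {"x": 0,"y": 0,"z": -0.03,"rx": 0,"ry": 0,"rz": 0,"claw": 0.085},
    {"x": 0,"y": 0,"z": -0.03,"rx": 0,"ry": 0,"rz": 0,"claw": 0.085},
    {"x": 0,"y": 0,"z": -0.03,"rx": 0,"ry": 0,"rz": 0,"claw": 0.085},
    {"x": 0,"y": 0,"z": 0,"rx": 0,"ry": 0,"rz": 0,"claw": 0.085},
  ],
)

```text
time_s: 6.67
ee_pos: [0.4429, -0.2021, 0.2293]
ee_rot: [0.979, 0.202, 0.002, 0.003]
wrist_force: [0.5, -0.4, -0.5]
width: 0.993
grasp_force: 0.0
```

```bash
python3 w.py
python3 - <<'E'
from h import *
b=load('side'); c=load('wrist')
print(proj(b,[[.4474,-.1985,.114],[.4474,-.1985,.081],[.4474,-.1985,0]]).round(1).tolist())
hsv=cv2.cvtColor(c['image'],cv2.COLOR_RGB2HSV); m=cv2.inRange(hsv,(60,80,110),(88,255,255))
o=np.hstack([cv2.resize(c['image'],(400,300)),cv2.resize(b['image'][150:300,320:520],(400,300))])
save('mix4.png',o)
E
```

```text
6.6667 [ 0.44291422 -0.20213823  0.2292994 ] 0.9925240737155892 [-6.97567429e-01 -2.52913291e-01 -2.47262189e-01  1.56872269e+00
 -3.91866679e-05  2.03713260e+00]
wrist (77, 207, 10, 11) 72.0 [374.4  -3.7] 4.8
wrist (283, 184, 81, 86) 5259.0 [ 442.3 -200.4] 38.1
wrist (546, 76, 23, 23) 267.0 [ 620.9 -323.8] 9.3
top (381, 290, 21, 21) 223.5 [ 454.2 -188.8] 28.4
top (134, 274, 56, 57) 1949.5 [444.1 315.7] 68.2
top (219, 210, 46, 45) 1859.5 [600.6 144.8] 67.5
side (252, 369, 64, 53) 2193.0 [404.3 378.6] 66.2
side (245, 290, 60, 42) 1286.0 [554.7 215.7] 64.4
side (394, 216, 25, 46) 508.5 [ 434.7 -179.8] 99.7
[[406.5, 221.5], [405.4, 232.1], [402.7, 256.6]]
```

View pics/mix4.png

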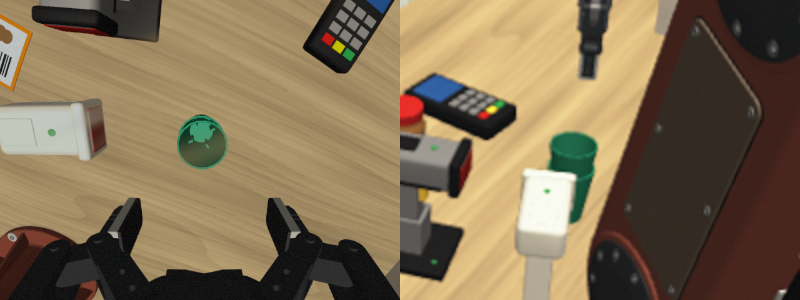

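The stack is nested: in the side crop at (573,160) the upper rim projects to z ≈ 114 mm and stands upright. Next I go above the scanner and turn the gripper so the camera faces the nose side, which keeps joint 6 mid-range. I'll work out the scanner position from the top view meanwhile.

>>> apply_moves(
  targets=[
    {"x": 0.0248,"y": -0.0139,"z": -0.004,"rx": 0,"ry": 0,"rz": 0,"claw": 0.085},
    {"x": 0.0248,"y": -0.0139,"z": -0.004,"rx": 0,"ry": 0,"rz": 0,"claw": 0.085},
    {"x": 0.0248,"y": -0.0139,"z": -0.004,"rx": 0,"ry": 0,"rz": 0,"claw": 0.085},
    {"x": 0.0248,"y": -0.0139,"z": -0.004,"rx": 0,"ry": 0,"rz": 0,"claw": 0.085},
    {"x": 0.0248,"y": -0.0139,"z": -0.004,"rx": 0,"ry": 0,"rz": 0,"claw": 0.085},
    {"x": 0.0248,"y": -0.0139,"z": -0.004,"rx": 0,"ry": 0,"rz": 0,"claw": 0.085},
    {"x": 0.0248,"y": -0.0139,"z": -0.004,"rx": 0,"ry": 0,"rz": 0,"claw": 0.085},
    {"x": 0.0248,"y": -0.0139,"z": -0.004,"rx": 0,"ry": 0,"rz": 0,"claw": 0.085},
    {"x": 0,"y": 0,"z": 0,"rx": 0,"ry": 0,"rz": -7.15,"claw": 0.085},
    {"x": 0,"y": 0,"z": 0,"rx": 0,"ry": 0,"rz": -7.15,"claw": 0.085},
    {"x": 0,"y": 0,"z": 0,"rx": 0,"ry": 0,"rz": -7.15,"claw": 0.085},
    {"x": 0,"y": 0,"z": 0,"rx": 0,"ry": 0,"rz": -7.15,"claw": 0.085},
  ],
)

```text
time_s: 7.82
ee_pos: [0.5789, -0.0197, 0.2532]
ee_rot: [0.898, 0.441, -0.001, -0.001]
wrist_force: [-0.3, -0.2, 0.1]
width: 0.994
grasp_force: 0.0
```

>>> apply_moves(
  targets=[
    {"x": 0,"y": 0,"z": 0,"rx": 0,"ry": 0,"rz": -7.15,"claw": 0.085},
    {"x": 0,"y": 0,"z": 0,"rx": 0,"ry": 0,"rz": -7.15,"claw": 0.085},
    {"x": 0,"y": 0,"z": 0,"rx": 0,"ry": 0,"rz": -7.15,"claw": 0.085},
    {"x": 0,"y": 0,"z": 0,"rx": 0,"ry": 0,"rz": -7.15,"claw": 0.085},
    {"x": 0,"y": 0,"z": 0,"rx": 0,"ry": 0,"rz": -7.15,"claw": 0.085},
    {"x": 0,"y": 0,"z": 0,"rx": 0,"ry": 0,"rz": -7.15,"claw": 0.085},
    {"x": 0,"y": 0,"z": 0,"rx": 0,"ry": 0,"rz": -7.15,"claw": 0.085},
    {"x": 0,"y": 0,"z": 0,"rx": 0,"ry": 0,"rz": -7.15,"claw": 0.085},
    {"x": 0,"y": 0,"z": 0,"rx": 0,"ry": 0,"rz": -7.15,"claw": 0.085},
    {"x": 0,"y": 0,"z": 0,"rx": 0,"ry": 0,"rz": -7.15,"claw": 0.085},
  ],
)

```text
time_s: 8.65
ee_pos: [0.5788, -0.02, 0.2533]
ee_rot: [0.471, 0.882, -0.0, -0.001]
wrist_force: [-0.3, -0.6, 0.3]
width: 0.995
grasp_force: 0.0
```

>>> apply_moves(
  targets=[
    {"x": 0,"y": 0,"z": 0,"rx": 0,"ry": 0,"rz": -7.15,"claw": 0.085},
    {"x": 0,"y": 0,"z": 0,"rx": 0,"ry": 0,"rz": -7.15,"claw": 0.085},
    {"x": 0,"y": 0,"z": 0,"rx": 0,"ry": 0,"rz": -7.15,"claw": 0.085},
    {"x": 0,"y": 0,"z": 0,"rx": 0,"ry": 0,"rz": -7.15,"claw": 0.085},
    {"x": 0,"y": 0,"z": 0,"rx": 0,"ry": 0,"rz": -7.15,"claw": 0.085},
    {"x": 0,"y": 0,"z": 0,"rx": 0,"ry": 0,"rz": -7.15,"claw": 0.085},
    {"x": 0,"y": 0,"z": 0,"rx": 0,"ry": 0,"rz": -7.15,"claw": 0.085},
    {"x": 0,"y": 0,"z": 0,"rx": 0,"ry": 0,"rz": -7.15,"claw": 0.085},
    {"x": 0,"y": 0,"z": 0,"rx": 0,"ry": 0,"rz": -7.15,"claw": 0.085},
    {"x": 0,"y": 0,"z": 0,"rx": 0,"ry": 0,"rz": -7.15,"claw": 0.085},
    {"x": 0,"y": 0,"z": 0,"rx": 0,"ry": 0,"rz": 0,"claw": 0.085},
    {"x": 0,"y": 0,"z": 0,"rx": 0,"ry": 0,"rz": 0,"claw": 0.085},
  ],
)

```text
time_s: 9.65
ee_pos: [0.5789, -0.02, 0.2539]
ee_rot: [-0.128, 0.992, 0.0, -0.001]
wrist_force: [0.3, 0.7, 0.8]
width: 0.999
grasp_force: 0.0
```

Run:
```python
from h import *
c=load('top')  # before move: arm at cups
hsv=cv2.cvtColor(c['image'],cv2.COLOR_RGB2HSV)
m=cv2.inRange(hsv,(0,0,85),(180,60,220)); M=np.zeros_like(m); M[205:280,285:345]=m[205:280,285:345]
for k in cv2.findContours(M,cv2.RETR_EXTERNAL,cv2.CHAIN_APPROX_NONE)[0]:
    if cv2.contourArea(k)>100:
        P=onz(c,k.reshape(-1,2),.165); print('headtop',cv2.minAreaRect(np.float32(P[:,:2]*1000)),cv2.boundingRect(k))
# code bars
g=cv2.cvtColor(c['image'],cv2.COLOR_RGB2GRAY); M=np.zeros_like(g); M[285:326,142:188]=(g[285:326,142:188]<110)*255
sat=hsv[...,1]; M[sat>110]=0
M=cv2.morphologyEx(M,cv2.MORPH_CLOSE,np.ones((5,5)))
for k in cv2.findContours(M,cv2.RETR_EXTERNAL,cv2.CHAIN_APPROX_NONE)[0]:
    if cv2.contourArea(k)>60:
        P=onz(c,k.reshape(-1,2),.002); print('code',cv2.minAreaRect(np.float32(P[:,:2]*1000)))
c=grab('wrist'); save('wrist5.png',c['image']); s=telemetry.state(); print(s['time_s'],s['ee_pos'],s['ee_rot'],s['joint_pos'])
R=Ro.from_quat(s['ee_rot']).as_matrix();print(np.degrees(np.arctan2(R[1,0],R[0,0])))
```

```text
headtop ((571.4160766601562, -22.886974334716797), (92.844482421875, 50.79871368408203), 15.629485130310059) (300, 219, 34, 48)
code ((427.0717468261719, 326.3040466308594), (32.95625686645508, 63.41563415527344), 21.381898880004883)
9.7 [ 0.57906301 -0.02007337  0.2541529 ] [-1.27502784e-01  9.91837858e-01  2.94914161e-04 -7.85597706e-04] [-2.60209183e-01  4.96158854e-02  8.17568686e-02  1.60461487e+00
 -4.85584050e-05 -5.15910840e-01]
-165.34933854308468
```

View pics/wrist5.png

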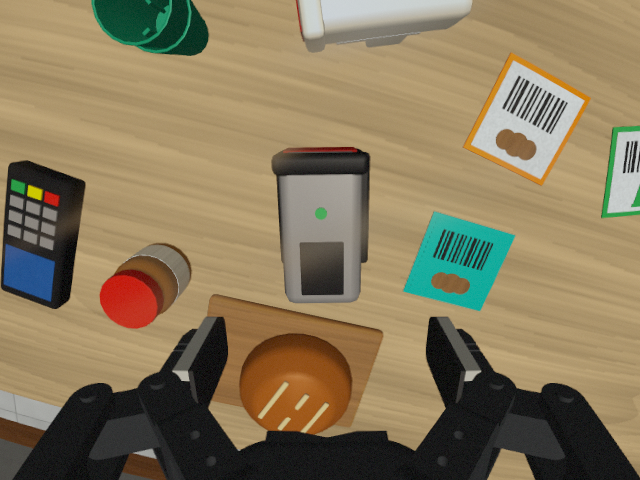

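The wrist view shows the scanner head between columns 278–366, axis about column 322, rear edge at row 302 and collar at rows 150–174. The orange, turquoise and green cards and the stack are also visible, all untouched. I'll cast the head edges onto its top plane at z = 165 mm.

Run:
```python
from h import *
c=load('wrist')
P=onz(c,[[278.5,178],[366,178],[286,290],[359.5,290],[323,302.5],[320.5,175],[321,150],[321,213]],.165)[:,:2]
print((P*1000).round(1)); print('w',np.hypot(*(P[0]-P[1])),np.hypot(*(P[2]-P[3])))
f=(P[0]+P[1])/2; r=(P[2]+P[3])/2; d=r-f; print('yaw',np.degrees(np.arctan2(d[1],d[0])),'len',np.hypot(*(P[4]-P[5])),np.hypot(*(P[4]-P[6])))
u=d/np.hypot(*d); b=(f+r)/2; e=b+u*((P[4]-b)@u); print('origin',e-.035*u)
```

```text
[[538.2 -62.7]
 [523.9  -8. ]
 [615.1 -40.5]
 [601.7  10.5]
 [618.  -12.3]
 [529.5 -36.9]
 [514.2 -40.5]
 [553.8 -30.3]]
w 0.05650255303540113 0.05275229622002625
yaw 14.745037319217136 len 0.09185732817753225 0.10757491058866966
origin [ 0.58423447 -0.02133812]
```

>>> apply_moves(
  targets=[
    {"x": 0,"y": -0.0025,"z": 0.02,"rx": 0,"ry": 0,"rz": 0,"claw": 0.085},
    {"x": 0,"y": 0,"z": 0.03,"rx": 0,"ry": 0,"rz": 0,"claw": 0.085},
    {"x": 0,"y": 0,"z": 0.03,"rx": 0,"ry": 0,"rz": 0,"claw": 0.085},
    {"x": 0,"y": 0,"z": 0.025,"rx": 0,"ry": 0,"rz": 0,"claw": 0.085},
    {"x": 0,"y": 0,"z": 0.02,"rx": 0,"ry": 0,"rz": 0,"claw": 0.085},
    {"x": 0,"y": 0,"z": 0.007,"rx": 0,"ry": 0,"rz": 0,"claw": 0.085},
    {"x": 0,"y": 0,"z": 0,"rx": 0,"ry": 0,"rz": 0,"claw": 0.085},
    {"x": 0,"y": 0,"z": 0,"rx": 0,"ry": 0,"rz": 0,"claw": 0.085},
  ],
)

```text
time_s: 10.37
ee_pos: [0.5802, -0.0226, 0.1239]
ee_rot: [-0.129, 0.992, -0.0, 0.0]
wrist_force: [0.4, 0.1, 0.9]
width: 0.994
grasp_force: 0.0
```

>>> apply_moves(
  targets=[
    {"x": 0,"y": 0,"z": 0,"rx": 0,"ry": 0,"rz": 0,"claw": 0.062},
    {"x": 0,"y": 0,"z": 0,"rx": 0,"ry": 0,"rz": 0,"claw": 0.06},
    {"x": 0,"y": 0,"z": 0,"rx": 0,"ry": 0,"rz": 0,"claw": 0.045},
    {"x": 0,"y": 0,"z": 0,"rx": 0,"ry": 0,"rz": 0,"claw": 0.045},
    {"x": 0,"y": 0,"z": 0,"rx": 0,"ry": 0,"rz": 0,"claw": 0.045},
    {"x": 0,"y": 0,"z": 0,"rx": 0,"ry": 0,"rz": 0,"claw": 0.045},
    {"x": 0,"y": 0,"z": 0,"rx": 0,"ry": 0,"rz": 0,"claw": 0.045},
  ],
  grip_force=60,
)

```text
time_s: 10.95
ee_pos: [0.5813, -0.0229, 0.1251]
ee_rot: [-0.13, 0.992, -0.001, 0.001]
wrist_force: [-0.2, -0.6, 6.2]
width: 0.648
grasp_force: 64.4
```

>>> apply_moves(
  targets=[
    {"x": 0,"y": 0,"z": -0.004,"rx": 0,"ry": 0,"rz": 0,"claw": 0.045},
    {"x": 0,"y": 0,"z": -0.01,"rx": 0,"ry": 0,"rz": 0,"claw": 0.045},
    {"x": 0,"y": 0,"z": -0.016,"rx": 0,"ry": 0,"rz": 0,"claw": 0.045},
    {"x": 0,"y": 0,"z": -0.02,"rx": 0,"ry": 0,"rz": 0,"claw": 0.045},
    {"x": 0,"y": 0,"z": -0.02,"rx": 0,"ry": 0,"rz": 0,"claw": 0.045},
    {"x": 0,"y": 0,"z": -0.02,"rx": 0,"ry": 0,"rz": 0,"claw": 0.045},
    {"x": 0,"y": 0,"z": -0.016,"rx": 0,"ry": 0,"rz": 0,"claw": 0.045},
    {"x": 0,"y": 0,"z": -0.01,"rx": 0,"ry": 0,"rz": 0,"claw": 0.045},
    {"x": 0,"y": 0,"z": -0.004,"rx": 0,"ry": 0,"rz": 0,"claw": 0.045},
    {"x": 0,"y": 0,"z": 0,"rx": 0,"ry": 0,"rz": 0,"claw": 0.045},
  ],
)

```text
time_s: 11.78
ee_pos: [0.5805, -0.0227, 0.2442]
ee_rot: [-0.13, 0.992, -0.0, 0.001]
wrist_force: [1.2, 0.6, -0.1]
width: 0.643
grasp_force: 63.6
```

Run:
```python
from h import *
c=grab('wrist'); b=grab('side'); t=grab('top'); s=telemetry.state(); print(s['time_s'],s['ee_pos'],s['ee_rot'],s['joint_pos'].round(3),s['wrist_force'],s['grasp_force'])
u=np.vstack([np.hstack([cv2.resize(c['image'],(400,300)),cv2.resize(b['image'][150:330,240:480],(400,300))])])
save('mix6.png',u)
```

```text
11.9333 [ 0.5796766  -0.0224872   0.24201002] [-1.29726089e-01  9.91549454e-01  3.06659477e-04 -8.53363508e-04] [-0.264  0.048  0.058  1.583 -0.    -0.524] [-0.10036354 -0.50946717 -1.97927947] 63.64059805870056
```

View pics/mix6.png

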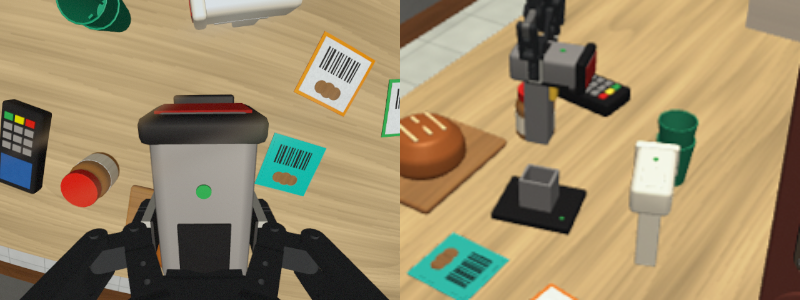

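Picture: the scanner is held straight in the fingers (side crop 545,70), its empty stand is below at (538,195), the stack still stands and nothing else has moved. That was my tenth picture, so from here I check by numbers. I'm carrying it toward the green card with the handle foot about 13 cm up, then turning and tipping.

>>> apply_moves(
  targets=[
    {"x": -0.0035,"y": 0.012,"z": 0,"rx": 0,"ry": 0,"rz": 0,"claw": 0.045},
    {"x": -0.0035,"y": 0.024,"z": 0,"rx": 0,"ry": 0,"rz": 0,"claw": 0.045},
    {"x": -0.0035,"y": 0.036,"z": 0,"rx": 0,"ry": 0,"rz": 0,"claw": 0.045},
    {"x": -0.0035,"y": 0.036,"z": 0,"rx": 0,"ry": 0,"rz": 0,"claw": 0.045},
    {"x": -0.0035,"y": 0.036,"z": 0,"rx": 0,"ry": 0,"rz": 0,"claw": 0.045},
    {"x": -0.0035,"y": 0.036,"z": 0,"rx": 0,"ry": 0,"rz": 0,"claw": 0.045},
    {"x": -0.0035,"y": 0.036,"z": 0,"rx": 0,"ry": 0,"rz": 0,"claw": 0.045},
    {"x": -0.0035,"y": 0.036,"z": 0,"rx": 0,"ry": 0,"rz": 0,"claw": 0.045},
    {"x": -0.0035,"y": 0.036,"z": 0,"rx": 0,"ry": 0,"rz": 0,"claw": 0.045},
    {"x": -0.0035,"y": 0.036,"z": 0,"rx": 0,"ry": 0,"rz": 0,"claw": 0.045},
    {"x": -0.0035,"y": 0.036,"z": 0,"rx": 0,"ry": 0,"rz": 0,"claw": 0.045},
    {"x": -0.0035,"y": 0.0325,"z": 0,"rx": 0,"ry": 0,"rz": 0,"claw": 0.045},
  ],
)

```text
time_s: 12.93
ee_pos: [0.5181, 0.3701, 0.2423]
ee_rot: [-0.13, 0.991, -0.0, -0.001]
wrist_force: [0.5, 0.3, -1.9]
width: 0.649
grasp_force: 63.8
```

>>> apply_moves(
  targets=[
    {"x": 0,"y": 0,"z": 0,"rx": 0,"ry": 0,"rz": -4.4,"claw": 0.045},
    {"x": 0,"y": 0,"z": 0,"rx": 0,"ry": 0,"rz": -4.4,"claw": 0.045},
    {"x": 0,"y": 0,"z": 0,"rx": 0,"ry": -6,"rz": 0,"claw": 0.045},
    {"x": 0,"y": 0,"z": 0,"rx": 0,"ry": -6,"rz": 0,"claw": 0.045},
    {"x": 0,"y": 0,"z": 0,"rx": 0,"ry": -6,"rz": 0,"claw": 0.045},
    {"x": 0,"y": 0,"z": 0,"rx": 0,"ry": -6,"rz": 0,"claw": 0.045},
    {"x": 0,"y": 0,"z": 0,"rx": 0,"ry": -6,"rz": 0,"claw": 0.045},
  ],
)

```text
time_s: 13.52
ee_pos: [0.5192, 0.3682, 0.2429]
ee_rot: [-0.199, 0.948, 0.051, 0.243]
wrist_force: [-0.6, 0.0, -0.9]
width: 0.648
grasp_force: 64.2
```

>>> apply_moves(
  targets=[
    {"x": 0,"y": 0,"z": 0,"rx": 0,"ry": -6,"rz": 0,"claw": 0.045},
    {"x": 0,"y": 0,"z": 0,"rx": 0,"ry": -6,"rz": 0,"claw": 0.045},
    {"x": 0,"y": 0,"z": 0,"rx": 0,"ry": -6,"rz": 0,"claw": 0.045},
    {"x": 0,"y": 0,"z": 0,"rx": 0,"ry": -6,"rz": 0,"claw": 0.045},
    {"x": 0,"y": 0,"z": 0,"rx": 0,"ry": -6,"rz": 0,"claw": 0.045},
    {"x": 0,"y": 0,"z": 0,"rx": 0,"ry": 0,"rz": 0,"claw": 0.045},
    {"x": 0,"y": 0,"z": 0,"rx": 0,"ry": 0,"rz": 0,"claw": 0.045},
    {"x": 0,"y": 0,"z": 0,"rx": 0,"ry": 0,"rz": 0,"claw": 0.045},
  ],
)

```text
time_s: 14.18
ee_pos: [0.5494, 0.3955, 0.2422]
ee_rot: [-0.179, 0.864, 0.092, 0.461]
wrist_force: [-0.0, -0.1, -0.7]
width: 0.65
grasp_force: 64.4
```

```bash
cat > f.py <<'E'
from h import *
import sys
s=telemetry.state(); print(s['time_s'],s['ee_pos'],s['joint_pos'].round(3),s['wrist_force'].round(1),s['grasp_force'])
R=Ro.from_quat(s['ee_rot']).as_matrix(); x=R[:,0]; print('az',np.degrees(np.arctan2(x[1],x[0])),'tilt',np.degrees(np.arcsin(-x[2])),'yz',R[2,1])
aim=s['ee_pos']+R@[.1705,0,-.018]; win=s['ee_pos']+R@[.0705,0,-.018]
print('aim',aim,'win',win)
for n in('wrist','top'):
    c=grab(n); im=c['image']; hsv=cv2.cvtColor(im,cv2.COLOR_RGB2HSV)
    m=cv2.inRange(hsv,(45,80,40),(80,255,255))
    for k in cv2.findContours(m,cv2.RETR_EXTERNAL,cv2.CHAIN_APPROX_NONE)[0]:
        if cv2.contourArea(k)<150: continue
        P=onz(c,k.reshape(-1,2),.002); r=cv2.minAreaRect(np.float32(P[:,:2]*1000)); print(n,cv2.boundingRect(k),np.round(r[0],1),np.round(r[1],1),round(r[2],1))
code=np.array([.4265,.328,.002]); print('shift tool',R.T@(code-aim))
E
python3 f.py
```

```text
14.1833 [0.54939826 0.3954963  0.24221621] [ 0.449 -0.841 -0.982  0.451 -0.04   0.019] [-0.  -0.1 -0.7] 64.41459774971008
az -156.2275620447924 tilt 56.10718251412323 yz -0.006249942460082647
aim [0.44863325 0.35133197 0.1107241 ] win [0.49966598 0.37381076 0.19373232]
wrist (314, 296, 25, 22) [3326.7 1581.1] [2096.9  209.7] 22.0
top (381, 290, 30, 28) [ 446.6 -208.6] [62.6 67.8] 0.7
top (134, 274, 56, 57) [443.2 334.6] [104.3 104.8] 19.7
shift tool [ 0.10678989 -0.01202595  0.03614538]
```

Joint 2 stopped at its limit, because tipping radially pulls the wrist too close to the base. I'll fit the planar kinematics from the recorded poses and pick a heading and tilt that leave margin.

```bash
cat > k.py <<'E'
import numpy as np
from scipy.optimize import least_squares
D=np.array([[.1046,.0967,1.5639,.2374,-.5508,.2307],[.3352,.2836,1.5205,.5466,-.3962,.1897],[.3514,.2810,1.5027,.5446,-.4069,.1775],[-.2517,-.3371,1.4849,.4422,-.2020,.1791],[-.2529,-.2473,1.5687,.4429,-.2021,.2293],[.0496,.0818,1.6046,.5791,-.0201,.2541],[.048,.058,1.583,.5797,-.0225,.2420],[-.841,-.982,.451,.5494,.3955,.2422]])
r=np.sqrt(D[:,3]**2+D[:,4]**2-.13**2)
def fk(P,a,b,c):
    A,C,E,T,r0,h=P; q=a-b; p=q+c
    return r0+A*np.sin(a)+C*np.cos(q)+E*np.sin(q)+T*np.cos(p), h+A*np.cos(a)-C*np.sin(q)+E*np.cos(q)-T*np.sin(p)
f=lambda P:np.concatenate([fk(P,*D[:,:3].T)[0]-r,fk(P,*D[:,:3].T)[1]-D[:,5]])
S=least_squares(lambda P:np.r_[f(P),1e-3*(P-[.4,.4,0,.3,0,.4])],[.4,.4,0,.3,0,.4]); P=S.x; print(P.round(3),abs(f(P)).max())
if __name__=='__main__':
  for tilt in(46,48,50,52,55):
    t=np.radians(tilt); hr=.1705*np.cos(t)+.018*np.sin(t); z=.002+.1705*np.sin(t)-.018*np.cos(t); R=.522+hr; p=np.pi/2-t
    for zz in (z,.2):
      s=least_squares(lambda q:[fk(P,q[0],q[1],p-q[0]+q[1])[0]-R,fk(P,q[0],q[1],p-q[0]+q[1])[1]-zz],[-.6,-.9]); a,b=s.x
      print(tilt,R.round(3),round(zz,3),'j2 j3 j4',a.round(2),b.round(2),(p-a+b).round(2),s.cost)
E
python3 k.py
```

```text
[0.338 0.546 0.042 0.44  0.004 0.298] 0.0004372165874280409
46 0.653 0.112 j2 j3 j4 -0.61 -0.97 0.4 2.199208023349077e-22
46 0.653 0.2 j2 j3 j4 -0.68 -0.86 0.59 9.598113082745044e-19
48 0.649 0.117 j2 j3 j4 -0.66 -1.02 0.37 1.3694465703192624e-25
48 0.649 0.2 j2 j3 j4 -0.74 -0.91 0.56 2.1957033333995244e-20
50 0.645 0.121 j2 j3 j4 -0.73 -1.07 0.35 3.149915411713896e-21
50 0.645 0.2 j2 j3 j4 -0.8 -0.97 0.53 7.0223730879135495e-19
52 0.641 0.125 j2 j3 j4 -0.79 -1.12 0.33 4.880375874125789e-19
52 0.641 0.2 j2 j3 j4 -0.86 -1.02 0.5 2.5150657034031474e-16
55 0.635 0.131 j2 j3 j4 -0.9 -1.2 0.3 1.1005010971684536e-16
55 0.635 0.2 j2 j3 j4 -0.96 -1.11 0.46 1.1918856276153513e-26
```

Radial tipping allows only about 49°. Swinging the heading sideways by about 24° frees the wrist, so I'll back the tilt off to about 52°, turn and shift.

>>> apply_moves(
  targets=[
    {"x": 0,"y": 0,"z": 0,"rx": 0,"ry": 4,"rz": 0,"claw": 0.045},
    {"x": 0,"y": -0.01,"z": 0,"rx": 4.8,"ry": 0,"rz": 3.6,"claw": 0.045},
    {"x": 0,"y": -0.01,"z": 0,"rx": 4.8,"ry": 0,"rz": 3.6,"claw": 0.045},
    {"x": 0,"y": -0.01,"z": 0,"rx": 4.8,"ry": 0,"rz": 3.6,"claw": 0.045},
    {"x": 0,"y": -0.01,"z": 0,"rx": 4.8,"ry": 0,"rz": 3.6,"claw": 0.045},
    {"x": 0,"y": 0,"z": 0,"rx": 0,"ry": 0,"rz": 0,"claw": 0.045},
    {"x": 0,"y": 0,"z": 0,"rx": 0,"ry": 0,"rz": 0,"claw": 0.045},
  ],
)

```text
time_s: 14.87
ee_pos: [0.56, 0.358, 0.2434]
ee_rot: [0.002, 0.897, -0.008, 0.442]
wrist_force: [-1.3, 0.5, -1.6]
width: 0.647
grasp_force: 64.7
```

```bash
python3 f.py
```

```text
14.8667 [0.56001129 0.35799463 0.24336056] [ 0.577 -0.582 -0.765  0.567 -0.461  0.377] [-1.3  0.5 -1.6] 64.72960352897644
az -179.6523828800523 tilt 52.42122092353657 yz -0.012308398868465742
aim [0.44176918 0.35764053 0.11921175] win [0.50275322 0.35801053 0.1984633 ]
wrist (314, 296, 25, 22) [2168.7  335.9] [118. 682.] 89.0
top (380, 290, 31, 29) [ 446.  -207.8] [68.4 64.3] 76.7
top (134, 274, 56, 57) [443.5 334.8] [104.7 104.5] 20.0
shift tool [ 0.10231356 -0.02834574  0.0598227 ]
```

>>> apply_moves(
  targets=[
    {"x": 0.0065,"y": -0.0018,"z": 0.0038,"rx": 0,"ry": 0,"rz": 0,"claw": 0.045},
    {"x": 0.0129,"y": -0.0035,"z": 0.0075,"rx": 0,"ry": 0,"rz": 0,"claw": 0.045},
    {"x": 0.0129,"y": -0.0035,"z": 0.0075,"rx": 0,"ry": 0,"rz": 0,"claw": 0.045},
    {"x": 0.0129,"y": -0.0035,"z": 0.0075,"rx": 0,"ry": 0,"rz": 0,"claw": 0.045},
    {"x": 0.0129,"y": -0.0035,"z": 0.0075,"rx": 0,"ry": 0,"rz": 0,"claw": 0.045},
    {"x": 0.0129,"y": -0.0035,"z": 0.0075,"rx": 0,"ry": 0,"rz": 0,"claw": 0.045},
    {"x": 0.0129,"y": -0.0035,"z": 0.0075,"rx": 0,"ry": 0,"rz": 0,"claw": 0.045},
    {"x": 0.0116,"y": -0.0034,"z": 0.007,"rx": 0,"ry": 0,"rz": 0,"claw": 0.045},
    {"x": 0.0065,"y": -0.0018,"z": 0.0038,"rx": 0,"ry": 0,"rz": 0,"claw": 0.045},
    {"x": 0,"y": 0,"z": 0,"rx": 0,"ry": 0,"rz": 0,"claw": 0.045},
    {"x": 0,"y": 0,"z": 0,"rx": 0,"ry": 0,"rz": 0,"claw": 0.045},
    {"x": 0,"y": 0,"z": 0,"rx": 0,"ry": 0,"rz": 0,"claw": 0.045},
  ],
)

```text
time_s: 15.97
ee_pos: [0.5451, 0.3279, 0.1269]
ee_rot: [0.004, 0.897, -0.008, 0.443]
wrist_force: [-0.3, -0.0, -2.2]
width: 0.648
grasp_force: 64.7
```

```bash
python3 f.py
python3 - <<'E'
from h import *
# side view: card (before occlusion from mix6 is overwritten? use fresh) and red window
c=grab('side'); im=c['image']; hsv=cv2.cvtColor(im,cv2.COLOR_RGB2HSV); save('side7.png',im)
m=cv2.inRange(hsv,(45,80,40),(75,255,255))
for k in cv2.findContours(m,cv2.RETR_EXTERNAL,cv2.CHAIN_APPROX_NONE)[0]:
    if cv2.contourArea(k)>100:
        P=onz(c,k.reshape(-1,2),.002); r=cv2.minAreaRect(np.float32(P[:,:2]*1000)); print('side',cv2.boundingRect(k),np.round(r[0],1),np.round(r[1],1),round(r[2],1))
s=telemetry.state();R=Ro.from_quat(s['ee_rot']).as_matrix()
T=lambda p:s['ee_pos']+R@[-(p[0]+.0045),p[1],-(p[2]-.111)]
print('foot,led-ish,window,toprear proj side',proj(c,[T((0,0,0)),T((-.075,0,.129)),T((.035,0,.151)),T((-.067,.031,.129))]).round(0).tolist())
for lo,hi in(((0,120,60),(8,255,255)),((172,120,60),(180,255,255))):
    M=cv2.inRange(hsv,lo,hi)
    for k in cv2.findContours(M,cv2.RETR_EXTERNAL,cv2.CHAIN_APPROX_NONE)[0]:
        x,y,w,h=cv2.boundingRect(k)
        if cv2.contourArea(k)>25 and 200<y<420 and 200<x<450: print('red',x,y,w,h)
E
```

```text
15.9667 [0.54509952 0.32787629 0.12694062] [ 0.54  -0.626 -1.012  0.35  -0.437  0.352] [-0.3 -0.  -2.2] 64.74797129631042
az -179.9467102611549 tilt 52.54051307021768 yz -0.01136327510867528
aim [0.42711549 0.32810285 0.00254621] win [0.4879355  0.32815942 0.08192457]
wrist (314, 296, 25, 22) [1377.3  314.1] [ 66.7 388.7] 87.3
wrist (125, 163, 60, 28) [650.6 180.2] [26.1 75.8] 35.7
wrist (244, 0, 191, 48) [499.  332.5] [80.9 25.3] 90.0
top (381, 290, 30, 29) [ 445.5 -208.6] [65.  67.7] 0.1
shift tool [ 0.00080797 -0.00010519 -0.0001545 ]
side (252, 369, 64, 53) [443.5 333.5] [104.1 105.8] 20.0
foot,led-ish,window,toprear proj side [[212.0, 332.0], [266.0, 356.0], [241.0, 309.0], [253.0, 363.0]]
```

Run:
```python
from h import *
c=load('wrist'); s=telemetry.state(); R=Ro.from_quat(s['ee_rot']).as_matrix()
o,d=ray(c,[[326,306.5]]); o=R.T@(o-s['ee_pos']); d=R.T@d[0]
for z in(-.038,-.040,-.042): print('LED tool',z,(o+d*(z-o[2])/d[2]).round(4))
b=load('side'); g=b['image'].astype(int); hsv=cv2.cvtColor(b['image'],cv2.COLOR_RGB2HSV)
T=lambda p:s['ee_pos']+R@[-(p[0]+.0045),p[1],-(p[2]-.111)]
pts=[T((x,y,0)) for x in(-.018,.018) for y in(-.015,.015)]; print('foot corners',proj(b,pts).round(0).tolist())
m=cv2.inRange(hsv,(0,0,40),(180,70,235)); M=np.zeros_like(m); M[295:360,180:250]=m[295:360,180:250]
k=max(cv2.findContours(M,cv2.RETR_EXTERNAL,cv2.CHAIN_APPROX_NONE)[0],key=cv2.contourArea).reshape(-1,2)
print('leftmost',k[k[:,0].argmin()],'lowest',k[k[:,1].argmax()], 'corner',k[(k[:,1]-k[:,0]).argmax()],k[(k[:,0]+k[:,1]).argmin()])
```

```text
LED tool -0.038 [ 0.0264 -0.0003 -0.038 ]
LED tool -0.04 [ 0.0275 -0.0003 -0.04  ]
LED tool -0.042 [ 0.0286 -0.0003 -0.042 ]
foot corners [[222.0, 334.0], [212.0, 343.0], [213.0, 320.0], [203.0, 329.0]]
leftmost [204 328] lowest [244 348] corner [211 340] [204 328]
```

The LED and handle-foot corners land where the hand-held scanner model predicts. The aim is within about 1 mm of the code centre at 100 mm and 52.5° tilt, and joints are within range. The nested stack is unchanged, so I'm handing the job in.

```bash
python3 -c "
from bench import manip; print(manip.finish_job())"
```

```text
the job is handed in; nothing more can be done
None
```

The job is handed in with the cups nested upright and released, and the grey scanner held tipped about 52° nose-down, window about 10 cm from the middle of the green cup card's barcode. My measurements put the aim within a few millimetres, but the hand-in gave no verdict.

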